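# Tap a stuck mould insert loose with a mallet

### The job

The fork-shaped insert is stuck in the resin mould: knock it loose with the mallet. Lift the mallet out of its rest by the head, lay it down on the worktop and take it again by the handle; then tap the two prongs at the back of the insert lightly by turns, the near one first, so that it rocks to and fro, until its front stands at least 25 mm out of the mould, still held in it. Do not touch the insert with the gripper or knock other things about, and finish with the mallet lying flat on the open worktop, clear of its rest and the mould.

Things in the scene. Friction and masses are not known exactly. Their poses are not given: they have to be found in the camera images.
- mould: Fixed mould. Origin: on the worktop, under the middle of its channel. Its +x is the way the insert comes out (about world +y, up to 0.3 rad askew), +y about towards the robot, +z up. Base plate 90 x 110 x 10 mm from x = -20 to +70 mm; on it two aluminium cheeks 30 mm long (x = -15 to +15 mm) with 66 mm between them, and a bridge across their tops at z = 42 to 50 mm.
- insert: Loose dark steel fork, 80 x 64 x 30 mm, 0.4 kg, level on the base plate (underside z = 10 mm), 1 mm play to each cheek. Origin: underside, middle of the cross web; +x the way out. Web x = -15 to +15 mm; two prongs 14 mm wide and 30 mm high run back from it to x = -65 mm at y = -25 and +25 mm, 36 mm apart. At first its front is about flush with the cheeks.
- insert_front (a point): Middle of the insert's front face, half-way up. At mould x = 15 mm it is flush, at 40 mm it stands 25 mm out.
- prong_far (a point): Foremost line of the rounded, polished end (7 mm radius) of the prong farther from the robot, 25 mm above the worktop; tap it here, in the insert's +x direction.
- prong_near (a point): The same on the prong nearer to the robot. The insert rubs hard: pushed on one prong only it turns by about 0.07 rad and wedges between the cheeks; a tap on the other prong swings it back and brings it about 10 mm forward. 5 to 15 N move it; harder only wedges it.
- mould_nose (a point): Point on the mould's centre line 65 mm ahead of its origin, 25 mm up. Its y in the insert's frame shows how the insert is turned: about 4 mm either way when it is wedged.
- tool_rest: Fixed grey block 130 x 58 x 42 mm, origin under its centre. A 34 mm wide slot along its x, open at the +x end, holds the mallet's handle below the tops of the walls, too narrow for fingers.
- mallet: Small mallet, 148 mm long, 0.2 kg, most of it in the head. Origin: underside of the head, 17 mm below its centre; head 30 (x) x 64 (y) x 34 (z) mm, its striking faces look to +y and -y. The handle runs to -x, 22 mm wide and high, to x = -133 mm, with a slightly thicker end. It lies flat, handle in the rest, head just outside the rest's open end (3 mm gap), head centre 83 mm along the rest's x.
- mallet_head (a point): Centre of the mallet's head, 17 mm above its underside; 64 mm across the striking faces, free on both.
- mallet_grip (a point): On the handle's axis, 85 mm from the head's centre; from here the hand stays clear of the second prong while the head strikes the other.
- cup: Sample cup with screw cap, 55 mm wide, 58 mm high, a bystander.
- buffer_bottle: Small bottle, 52 mm wide, 105 mm high, a bystander.
- petri: Petri dish, 91 mm wide, 14 mm high, a bystander.
Not all that is in view belongs to the job. There is more than one size of the insert; the one meant has the size given above.

How it is judged:
On the way, in this order (a step that is already met when the one before it is completed fails the run):
1. the mallet, out of its rest, lies flat and released on the worktop (distance of mallet_head from where it was at the start of the episode above 0.06 m and height (world z) of mallet_head below 0.022 m and angle between mallet's own z axis and vertical below 0.15 rad and contact force between the fingers and mallet below 0.2 N), for 0.2 s.
2. a tap on the prong nearer to the robot rocks the insert (y of mould_nose in the frame of insert above 0.002 m).
3. a tap on the far prong rocks it the other way (y of mould_nose in the frame of insert below -0.002 m).
4. a tap on the near prong rocks it back again (y of mould_nose in the frame of insert above 0.002 m).
At the end, for the whole second after the job is handed in: The insert's front stands 23 to 60 mm out of the mould, the insert level and at rest in it; the mallet lies flat at rest on the worktop, touching neither insert, mould nor rest, at least 60 mm from where its head began (x of insert_front in the frame of mould between 0.038 and 0.075 m and angle between insert's own z axis and vertical below 0.2 rad and height (world z) of insert_front below 0.032 m and linear speed of each of insert, mallet below 0.01 m/s and height (world z) of mallet_head below 0.022 m and angle between mallet's own z axis and vertical below 0.15 rad and contact force between mallet and insert below 0.1 N and contact force between mallet and mould below 0.1 N and contact force between mallet and tool_rest below 0.1 N and distance of mallet_head from where it was at the start of the episode above 0.06 m).
It fails at once if the gripper touches the insert (contact force between any of the fingers, the arm and insert above 1 N).
It fails at once if the insert is hit hard (over 60 N) (contact force between mallet and insert above 60 N).
It fails at once if a bystander is shoved more than 30 mm (distance of any of cup, buffer_bottle, petri from where it was at the start of the episode above 0.03 m).
It also fails if it takes over 51 s, if anything falls off the work surface, if the arm or the gripper's body presses on something with over 40 N, if the wrist force passes 120 N, or if a joint passes its speed limit or range.

### The arm

A 6-joint arm with a two-finger parallel gripper is mounted at the origin on a cart in front of the work surface, level with it; the furniture and walls round the work are solid. World frame = base frame: x ahead of the robot, y to its left, z up, the work surface at z = 0. Lengths are in m, angles in rad, forces in N, time in s.
With the tool pointing down it reaches from about 0.35 to 0.875 m from the base axis. Payload 4.2 kg.
Tool frame: the origin (TCP) lies between the finger pads; the fingertips stand 11 mm ahead of it and the grasp point (between the pads) lies 8 mm behind it; z points along the fingers, y is the line along which they close (so a half turn about z gives the same grasp; the last joint's range is limited). The gripper opens to 85 mm and grips with 20 to 120 N. Pads are 22 mm wide; open, the fingers measure 114 mm over their backs; the gripper's body (76 mm by 85 mm) begins 54 mm behind the grasp point. The pads swing forward as they close: fully open they stand 13 mm farther back than shut.
Start: joints at [-0.982, 0.385, 0.008, 0, -1.194, -0.259], TCP at [0.202, -0.591, 0.242] pointing down, gripper open.
Joint ranges: [-3.14, 3.14], [-1.21, 2.06], [-1.07, 1.41], [-3.16, 2.05], [-2.99, -0.16], [-3.1, 3.1]. Speed limits (rad/s): [2.79, 2.79, 3.14, 3.14, 3.14, 3.14].

### API

Orientations are given as a unit quaternion [x, y, z, w].
In Python, from cell import ctrl, grab_frame, camera_params, sign_off, spotter gives the robot as it stands.
- The arm moves only by the tool carry_out, never from a script. Its argument "increments" is a list that holds one entry, the list of rows, each a list of 7 numbers: the finger opening in m, from 0 to 0.0854, then the shift along the tool's x, y, z in m, then the turn, a rotation vector about the tool's x, y, z in degrees. In form: [[[fingers, tx, ty, tz, rx, ry, rz], ...]]. A call has 1 to 20 rows; each row shifts and turns the commanded pose from where the row before left it, along the tool's axes as they then stand; what a row does not reach is not made up. A row lasts 1/10 s, in which the tool goes at most 50 mm and 8.59 degrees, less where a joint would pass 70% of its speed; a pose out of reach is approached as far as the arm can. A call with a gripper value outside its range is refused whole. The fingers move at their own pace and stop on an object; the grip force is fixed at half the most. Time passes only in rows, so rows that do not move let the fingers close. It gives the time, the measured TCP pose, the force, the opening and the grip force at its end, in the units of the state.
- ctrl.get_state(): the state, without advancing time (a new reading comes with each control period).
- grab_frame(name): name is "scene" or "top" or "wrist"; returns (picture, depth): 420x560x3 uint8, red, green, blue; 420x560 float32, m along the optical axis (not along the pixel's ray), 0 where there is no reading.
- camera_params(name): a dict with "fx", "fy", "cx", "cy" (pixels), "R" (3x3) and "t" (3): a world point X has camera coordinates R X + t; the wrist camera has in their place "hand_eye" (4x4, takes a point from camera to tool coordinates, whose origin is the TCP and whose axes are the flange's). Camera axes: x right, y down, z forward; pixel columns grow to the right and rows downward; lengths in m; the calibration is good to about 2 mm. The wrist camera is an equidistant fisheye: a pixel r from the principal point sees the ray r / f radians off the axis. A picture is of the moment at which its call begins: read the wrist's pose just before it. camera_params takes no time and is no camera call.
- sign_off(): hands the job in; it is judged then, once.
Trained networks look in the newest picture that a camera, given by its name, has taken for a name from the list of things; names that differ only in an ending like _2 or _b are one class to them, and where a whole thing is asked for, a point or a joint stands for the part that bears it (a point fixed in the world has none). Each returns a list of dicts, best first, with "conf" (0 to 1); they miss things now and then, are a little off and sometimes report something else, mostly with a low value. They report only what shows in the picture. A call takes as long as a camera call. They do not tell look-alikes from the thing itself.
- spotter.find_in(camera, thing): "location" ([x, y, z] in m, in world coordinates, good to about 4 mm: the middle of the surface that is visible of it).
- spotter.spot_point(camera, thing): "location" ([x, y, z] in m, in world coordinates, good to about 4 mm: a listed point, or the origin of a listed thing).
The state is a dict: "time": time; "qpos": joint angles; "qd": joint speeds; "effort": joint torques, N m; "eef_pos": TCP position; "tool_rot": TCP orientation; "force": force on the tool from outside, world axes, zero at the start; "torque": the same for the moment, N m; "width": finger opening in m; "grip_force": force on a finger pad.
Only numpy, scipy, OpenCV 4.12 (cv2) and the standard library are available. Lean on these libraries where they do the work, as an engineer would, in place of code of your own. Each camera call takes 0.05 s, during which the arm holds its last target. There are 200 camera calls.

## Working session

There is one attempt and no reset: what is moved stays moved. The work goes in short steps, Python scripts to look and compute and a tool call to move; the robot and the scene stay as the last step left them, time stands still between calls to the robot, and variables do not carry over. Pictures are saved under pics/ and viewed, at most 10 in all, crops included, and the job is handed in when it is done.

Besides the shell and the picture viewer there is one more tool, called in YAML: its name, and indented under it one key for each argument. carry_out: Moves the arm, as the interface text tells. Its arguments: {"type":"object","properties":{"increments":{"type":"array"}},"required":["increments"]}

```bash
ls; mkdir -p pics; python3 - <<'E'
from cell import ctrl, grab_frame, camera_params, spotter
import cv2,numpy as np
s=ctrl.get_state(); print({k:np.round(v,3).tolist() for k,v in s.items()})
for c in ("top","scene"):
    p,d=grab_frame(c); cv2.imwrite(f"pics/{c}0.png",p[:,:,::-1]); np.save(f"pics/{c}0.npy",d)
    print(c,{k:np.round(v,3).tolist() for k,v in camera_params(c).items()})
    for t in ("mallet_head","mallet_grip","mallet","prong_near","prong_far","insert_front","mould","mould_nose","insert","tool_rest"):
        print(t,[(np.round(r["location"],3).tolist(),round(r["conf"],2)) for r in spotter.spot_point(c,t)[:3]])
    for t in ("cup","buffer_bottle","petri"):
        print(t,[(np.round(r["location"],3).tolist(),round(r["conf"],2)) for r in spotter.find_in(c,t)[:3]])
print(camera_params("wrist"), ctrl.get_state()["time"])
E
```

```text
pics
{'time': 0.0, 'qpos': [-0.982, 0.386, 0.007, -0.0, -1.194, -0.259], 'qd': [0.0, 0.0, -0.001, -0.001, 0.001, -0.0], 'effort': [-0.001, -39.229, 18.84, 4.186, -0.005, -0.0], 'eef_pos': [0.202, -0.591, 0.241], 'tool_rot': [-0.164, 0.986, 0.001, -0.0], 'force': [0.683, 0.272, -0.214], 'torque': [-0.018, -0.011, 0.021], 'grip_force': 0.0, 'width': 0.085}
top {'fx': 461.046, 'fy': 461.046, 'cx': 277.349, 'cy': 212.217, 'R': [[-0.008, -1.0, -0.001], [-0.994, 0.008, -0.108], [0.108, -0.0, -0.994]], 't': [-0.02, 0.602, 1.048]}
mallet_head [([0.545, -0.28, 0.019], 0.75)]
mallet_grip [([0.459, -0.266, 0.011], 0.81)]
mallet [([0.54, -0.282, -0.002], 0.68)]
prong_near [([0.385, 0.11, 0.015], 0.87), ([0.552, 0.006, 0.026], 0.84)]
prong_far [([0.603, -0.0, 0.027], 0.81), ([0.399, 0.08, 0.01], 0.77)]
insert_front [([0.594, 0.083, 0.029], 0.58), ([0.598, 0.131, 0.026], 0.45)]
mould [([0.59, 0.064, -0.003], 0.94), ([0.6, 0.133, 0.025], 0.37)]
mould_nose [([0.6, 0.133, 0.024], 0.63)]
insert [([0.43, 0.116, -0.002], 0.83), ([0.592, 0.068, 0.012], 0.61)]
tool_rest [([0.457, -0.269, -0.002], 0.82), (
[... 815 characters left out ...]
2)]
insert [([0.434, 0.117, -0.003], 0.84), ([0.592, 0.068, 0.012], 0.58)]
tool_rest [([0.462, -0.267, 0.001], 0.95)]
cup [([0.392, 0.251, 0.044], 0.63)]
buffer_bottle [([0.741, -0.049, 0.05], 0.8)]
petri [([0.696, -0.192, 0.003], 0.72)]
{'fx': 325.19226210127806, 'fy': 325.19226210127806, 'cx': 284.35355466996225, 'cy': 213.77708556800584, 'hand_eye': array([[-1.33588292e-04, -9.62054460e-01, -2.72857469e-01,
         6.92707892e-02],
       [ 9.99999839e-01, -2.78977720e-04,  4.94043610e-04,
        -7.11883828e-04],
       [-5.51418013e-04, -2.72857359e-01,  9.62054342e-01,
        -1.32193597e-01],
       [ 0.00000000e+00,  0.00000000e+00,  0.00000000e+00,
         1.00000000e+00]])} 1.4
```

View pics/top0.png

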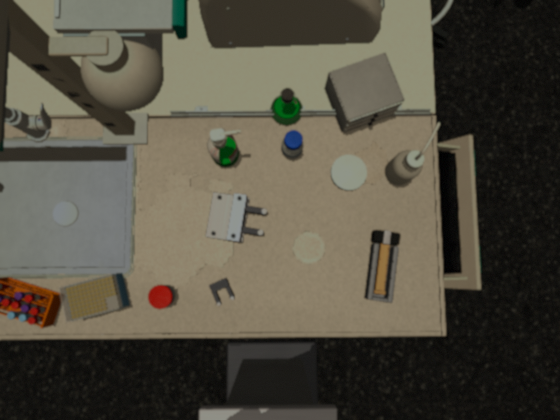

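View pics/scene0.png

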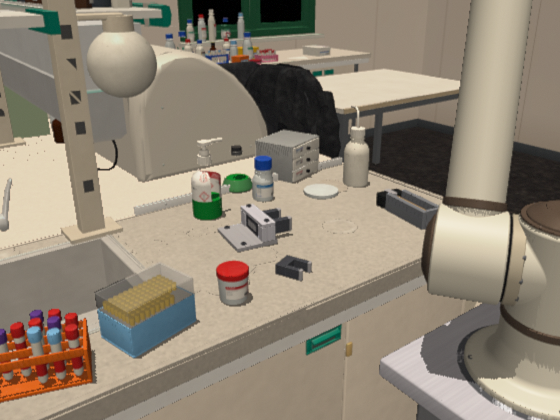

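The top view shows the mallet head at about (385,238), the rest at (383,268) and the mould at (228,217). The prongs are at (265,211) and (262,232), and a smaller decoy fork is at (222,291). The scene view agrees, and the mallet yaw is already close to what the taps need.

```bash
cat > h.py <<'E'
from cell import ctrl, grab_frame, camera_params, spotter, sign_off
import numpy as np, cv2
from scipy.spatial.transform import Rotation as Ro
np.set_printoptions(precision=4,suppress=True)
def plan(xyz,yaw):
    """tool-frame rz (deg) first, then shift (mm) after that turn; yaw = mallet yaw (rad), tool x = -mallet x, tool y=mallet y, z down"""
    s=ctrl.get_state(); R=Ro.from_quat(s["tool_rot"])
    c,n=np.cos(yaw),np.sin(yaw)
    G=np.array([[-c,-n,0],[-n,c,0],[0,0,-1]]).T
    G=np.column_stack([[-c,-n,0],[-n,c,0],[0,0,-1]])
    rv=(R.inv()*Ro.from_matrix(G)).as_rotvec(degrees=True)
    print("t",s["time"],"pos",s["eef_pos"],"F",s["force"],"w",s["width"],"g",s["grip_force"])
    print("rot deg",rv,"then shift mm",1000*G.T@(np.array(xyz)-s["eef_pos"]))
def look(c,*things):
    p,d=grab_frame(c)
    for t in things:
        print(c,t,[(np.round(r["location"],4).tolist(),round(r["conf"],2)) for r in spotter.spot_point(c,t)[:3]])
    return p,d
def pix(c,d,u,v):
    K=camera_params(c);z=d[v,u]
    return K["R"].T@(np.array([(u-K["cx"])/K["fx"]*z,(v-K["cy"])/K["fy"]*z,z])-K["t"])
E
python3 - <<'E'
from h import *
plan([0.547,-0.28,0.15],-0.137)
d=np.load("pics/top0.npy")
for u,v in((309,248),(330,248),(300,225),(349,172),(385,238),(383,290),(382,262),(222,291)): print(u,v,pix("top",d,u,v))
E
```

```text
t 1.4 pos [ 0.2024 -0.5913  0.2423] F [ 0.5762  0.0894 -0.0346] w 0.08590057484672714 g 0.0
rot deg [ 0.0023 -0.002  26.7456] then shift mm [-298.8364  355.4212   92.2875]
309 248 [ 0.5183 -0.1003 -0.0003]
330 248 [ 0.5179 -0.1507 -0.0009]
300 225 [ 0.5739 -0.0796 -0.0021]
349 172 [ 0.7001 -0.1989  0.0113]
385 238 [ 0.539  -0.2751  0.0343]
383 290 [ 0.4189 -0.2688  0.0241]
382 262 [ 0.4835 -0.2671  0.0311]
222 291 [ 0.4182  0.1077 -0.0001]
```

carry_out:
  increments:
    - [[0.085, 0, 0, 0, 0, 0, 6.7], [0.085, 0, 0, 0, 0, 0, 6.7], [0.085, 0, 0, 0, 0, 0, 6.7], [0.085, 0, 0, 0, 0, 0, 6.65], [0.085, -0.023, 0.0273, 0.007, 0, 0, 0], [0.085, -0.023, 0.0273, 0.007, 0, 0, 0], [0.085, -0.023, 0.0273, 0.007, 0, 0, 0], [0.085, -0.023, 0.0273, 0.007, 0, 0, 0], [0.085, -0.023, 0.0273, 0.007, 0, 0, 0], [0.085, -0.023, 0.0273, 0.007, 0, 0, 0], [0.085, -0.023, 0.0273, 0.007, 0, 0, 0], [0.085, -0.023, 0.0273, 0.007, 0, 0, 0], [0.085, -0.023, 0.0273, 0.007, 0, 0, 0], [0.085, -0.023, 0.0273, 0.007, 0, 0, 0], [0.085, -0.023, 0.0273, 0.007, 0, 0, 0], [0.085, -0.023, 0.0273, 0.007, 0, 0, 0], [0.085, -0.023, 0.0273, 0.007, 0, 0, 0], [0.085, 0, 0, 0, 0, 0, 0]]

```text
time: 3.2
eef_pos: [0.5496, -0.2779, 0.1501]
tool_rot: [0.066, 0.998, 0.0, -0.0]
force: [0.3, -0.7, -1.0]
width: 0.0848
grip_force: 0.0
```

```bash
python3 - <<'E'
from h import *
p,d=look("wrist","mallet_head","mallet_grip","tool_rest"); cv2.imwrite("pics/w1.png",p[:,:,::-1])
plan([0.547,-0.28,0.06],-0.137)
E
```

```text
wrist mallet_head [([0.5417, -0.2817, 0.0211], 0.98)]
wrist mallet_grip [([0.4545, -0.2671, 0.0156], 0.94)]
wrist tool_rest [([0.4601, -0.2716, -0.003], 0.97)]
t 3.4 pos [ 0.5467 -0.281   0.1515] F [-0.0895 -0.5644 -0.484 ] w 0.08465077777594637 g 0.0
rot deg [-0.0057 -0.0033 -0.0338] then shift mm [-0.1826  1.0531 91.4907]
```

View pics/w1.png

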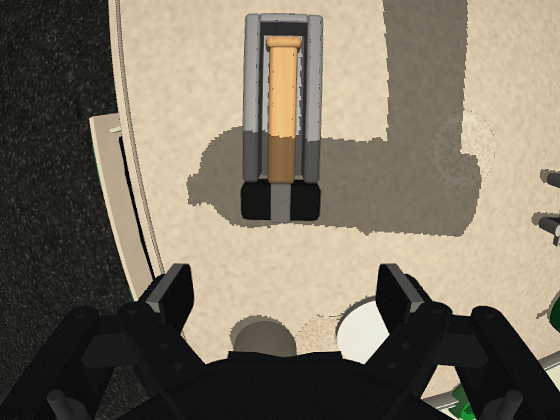

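The mallet is aligned with the gripper: its head is at (281,201) and the rest is vertical in the picture. I'm descending over the head.

carry_out:
  increments:
    - [[0.085, 0.002, 0.001, 0.03, 0, 0, 0], [0.085, 0, 0, 0.03, 0, 0, 0], [0.085, 0, 0, 0.03, 0, 0, 0], [0.085, 0, 0, 0.025, 0, 0, 0], [0.085, 0, 0, 0.014, 0, 0, 0], [0.085, 0, 0, 0.008, 0, 0, 0], [0.085, 0, 0, 0, 0, 0, 0]]

```text
time: 4.1
eef_pos: [0.5448, -0.2798, 0.014]
tool_rot: [0.069, 0.998, 0.0, -0.0]
force: [-0.9, 0.3, -0.3]
width: 0.0851
grip_force: 0.0
```

carry_out:
  increments:
    - [[0.04, 0, 0, 0, 0, 0, 0], [0.04, 0, 0, 0, 0, 0, 0], [0.04, 0, 0, 0, 0, 0, 0], [0.04, 0, 0, 0, 0, 0, 0], [0.04, 0, 0, 0, 0, 0, 0]]

```text
time: 4.6
eef_pos: [0.5467, -0.2797, 0.0162]
tool_rot: [0.068, 0.998, -0.001, 0.002]
force: [-0.1, -1.0, 6.0]
width: 0.0628
grip_force: 68.1
```

```bash
python3 - <<'E'
from h import *
p,d=grab_frame("wrist"); cv2.imwrite("pics/w2.png",p[:,:,::-1])
plan([0.546,-0.14,0.08],-0.16)
E
```

```text
t 4.65 pos [ 0.5467 -0.2797  0.0162] F [ 0.74   -0.0683  6.751 ] w 0.06297765845535562 g 68.06282758712769
rot deg [-0.046   0.2094  1.3495] then shift mm [ 22.953  137.8386 -63.8071]
```

View pics/w2.png

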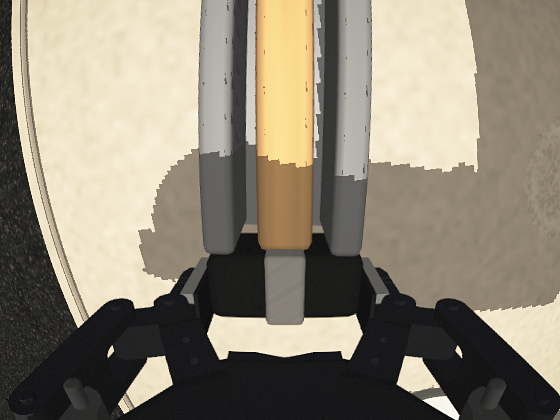

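carry_out:
  increments:
    - [[0.04, 0, 0, -0.01, 0, 0, 0], [0.04, 0, 0, -0.02, 0, 0, 0], [0.04, 0, 0, -0.02, 0, 0, 0], [0.04, 0, 0, -0.015, 0, 0, 0], [0.04, 0, 0, 0, 0, 0, 0]]

```text
time: 5.15
eef_pos: [0.5463, -0.2795, 0.0816]
tool_rot: [0.068, 0.998, -0.0, 0.002]
force: [-0.0, 0.4, -1.8]
width: 0.0627
grip_force: 68.2
```

```bash
python3 - <<'E'
from h import *
p,d=look("scene","mallet_head","mallet_grip"); cv2.imwrite("pics/s2.png",cv2.resize(p[130:270,300:480,::-1],None,fx=3,fy=3))
plan([0.546,-0.14,0.08],-0.16)
E
```

```text
scene mallet_head [([0.5442, -0.2737, 0.0808], 0.87), ([0.5898, 0.0821, 0.0264], 0.17)]
scene mallet_grip [([0.4539, -0.2674, 0.0808], 0.62), ([0.5558, 0.0056, 0.0239], 0.17)]
t 5.3 pos [ 0.5443 -0.2789  0.0783] F [ 0.2185  0.1825 -2.8031] w 0.06259136501265154 g 68.20358633995056
rot deg [ 0.0437 -0.121   1.2806] then shift mm [ 20.4532 137.3974  -1.6935]
```

View pics/s2.png

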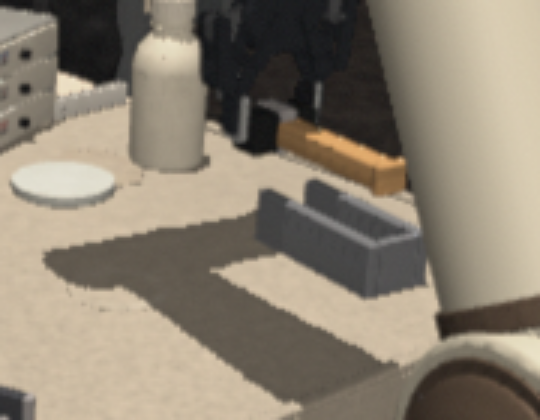

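The mallet is level and clear of the rest, head at about (262,128) in the crop. I'll carry it toward the mould and lay it down.

carry_out:
  increments:
    - [[0.04, 0, 0.005, 0, 0, 0, 1.3], [0.04, 0.002, 0.0125, 0, 0, 0, 0], [0.04, 0.003, 0.02, 0, 0, 0, 0], [0.04, 0.004, 0.025, 0, 0, 0, 0], [0.04, 0.004, 0.025, 0, 0, 0, 0], [0.04, 0.004, 0.025, 0, 0, 0, 0], [0.04, 0.003, 0.02, 0.01, 0, 0, 0], [0.04, 0, 0.005, 0.02, 0, 0, 0], [0.04, 0, 0, 0.02, 0, 0, 0], [0.04, 0, 0, 0.009, 0, 0, 0], [0.04, 0, 0, 0.004, 0, 0, 0], [0.04, 0, 0, 0.0005, 0, 0, 0], [0.04, 0, 0, 0, 0, 0, 0]]

```text
time: 6.6
eef_pos: [0.5473, -0.1403, 0.0162]
tool_rot: [0.08, 0.997, -0.0, 0.0]
force: [-1.0, 0.9, -0.0]
width: 0.0629
grip_force: 68.5
```

```bash
python3 - <<'E'
from h import *
plan([0.546,-0.14,0.08],-0.16)
E
```

```text
t 6.6 pos [ 0.5473 -0.1403  0.0162] F [-0.9679  0.9017 -0.0051] w 0.06288822427237908 g 68.45181584358215
rot deg [-0.0012  0.0136  0.026 ] then shift mm [  1.3347   0.0658 -63.7569]
```

carry_out:
  increments:
    - [[0.085, 0, 0, 0, 0, 0, 0], [0.085, 0, 0, 0, 0, 0, 0], [0.085, 0, 0, 0, 0, 0, 0], [0.085, 0, 0, 0, 0, 0, 0], [0.085, 0, 0, -0.015, 0, 0, 0], [0.085, 0, 0, -0.03, 0, 0, 0], [0.085, 0, 0, -0.04, 0, 0, 0], [0.085, 0.03, 0, -0.04, 0, 0, 0], [0.085, 0.035, 0, 0, 0, 0, 0], [0.085, 0.02, 0, 0, 0, 0, 0], [0.085, 0, 0, 0, 0, 0, 0]]

```text
time: 7.7
eef_pos: [0.4607, -0.1267, 0.1414]
tool_rot: [0.08, 0.997, 0.0, -0.0]
force: [0.9, 0.1, -0.0]
width: 0.0849
grip_force: 0.0
```

```bash
python3 - <<'E'
from h import *
look("top","mallet_head","mallet_grip","prong_near","prong_far","mould_nose","mould","insert_front")
p,d=look("wrist","mallet_head","mallet_grip","prong_near","prong_far","mould_nose","mould","insert_front"); cv2.imwrite("pics/w3.png",p[:,:,::-1])
plan([0.462,-0.126,0.03],-0.16)
E
```

```text
top mallet_head [([0.5451, -0.1412, 0.0211], 0.91)]
top mallet_grip []
top prong_near [([0.5534, 0.004, 0.0244], 0.87), ([0.5461, -0.1397, 0.0204], 0.63), ([0.6013, 0.1323, 0.0268], 0.31)]
top prong_far []
top mould_nose [([0.5999, 0.1356, 0.023], 0.97)]
top mould [([0.5904, 0.0671, -0.0043], 0.88)]
top insert_front [([0.6018, 0.132, 0.024], 0.74), ([0.5932, 0.0816, 0.0271], 0.61), ([0.5458, -0.1406, 0.0179], 0.52)]
wrist mallet_head [([0.543, -0.1402, 0.0204], 0.83)]
wrist mallet_grip [([0.4567, -0.1265, 0.0176], 0.85)]
wrist prong_near [([0.3899, 0.1095, 0.0104], 0.69), ([0.5519, 0.0106, 0.026], 0.61)]
wrist prong_far []
wrist mould_nose [([0.6013, 0.1336, 0.0255], 0.75)]
wrist mould [([0.5938, 0.0675, -0.0009], 0.75)]
wrist insert_front [([0.602, 0.1336, 0.0255], 0.26)]
t 8.5 pos [ 0.4634 -0.1269  0.1408] F [0.1229 0.205  0.237 ] w 0.08506486220684452 g 0.0
rot deg [-0.0023 -0.0054  0.0138] then shift mm [  1.502    0.6243 110.775 ]
```

View pics/w3.png

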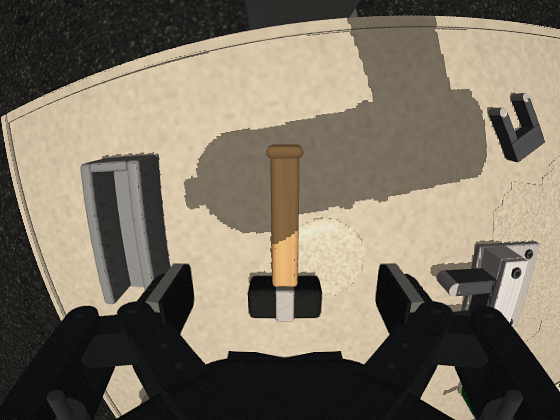

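The mallet lies flat and in line, with its head at (285,297) and its handle up column 285. I'll take it by the handle.

carry_out:
  increments:
    - [[0.05, 0.0015, 0, 0.03, 0, 0, 0], [0.05, 0, 0, 0.035, 0, 0, 0], [0.05, 0, 0, 0.03, 0, 0, 0], [0.05, 0, 0, 0.018, 0, 0, 0], [0.05, 0, 0, 0.01, 0, 0, 0], [0.05, 0, 0, 0.004, 0, 0, 0], [0.035, 0, 0, 0, 0, 0, 0], [0.025, 0, 0, 0, 0, 0, 0], [0, 0, 0, 0, 0, 0, 0], [0, 0, 0, 0, 0, 0, 0], [0, 0, 0, 0, 0, 0, 0], [0, 0, 0, 0, 0, 0, 0]]

```text
time: 9.7
eef_pos: [0.4626, -0.1266, 0.0145]
tool_rot: [0.08, 0.997, 0.0, 0.001]
force: [-0.9, -0.6, 5.4]
width: 0.0207
grip_force: 60.7
```

```bash
python3 - <<'E'
from h import *
plan([0.462,-0.126,0.03],-0.16)
p,d=look("wrist","mallet_head","mallet_grip")
E
```

```text
t 9.7 pos [ 0.4626 -0.1266  0.0145] F [-0.8701 -0.565   5.4177] w 0.020734554136590366 g 60.66112518310547
rot deg [0.02   0.1159 0.0264] then shift mm [  0.6863   0.4767 -15.4553]
wrist mallet_head []
wrist mallet_grip [([0.457, -0.1276, 0.0145], 0.57)]
```

carry_out:
  increments:
    - [[0, 0, 0, -0.005, 0, 0, 0], [0, 0.002, 0, -0.005, 0, 0, 0], [0, 0.005, 0.015, 0, 0, 0, 0], [0, 0.005, 0.025, 0, 0, 0, 0], [0, 0.003, 0.025, 0, 0, 0, 0], [0, 0, 0.02, 0, 0, 0, 0], [0, 0, 0.008, 0, 0, 0, 0], [0, 0, 0, 0, 0, 0, 0]]

```text
time: 10.65
eef_pos: [0.4616, -0.0318, 0.0237]
tool_rot: [0.079, 0.997, -0.0, -0.0]
force: [-0.6, 0.2, -1.4]
width: 0.0213
grip_force: 59.8
```

```bash
python3 - <<'E'
from h import *
plan([0.462,-0.126,0.03],-0.16)
p,d=look("scene","mallet_head","mallet_grip","prong_near","prong_far"); cv2.imwrite("pics/s4.png",cv2.resize(p[150:310,170:400,::-1],None,fx=3,fy=3))
look("top","mallet_head","prong_near","prong_far","insert")
E
```

```text
t 10.65 pos [ 0.4616 -0.0318  0.0237] F [-0.6316  0.2301 -1.3869] w 0.02129832809874929 g 59.81591463088989
rot deg [-0.0129 -0.0408  0.1061] then shift mm [-15.3769 -92.9782  -6.2542]
scene mallet_head [([0.5479, -0.0413, 0.0263], 0.73)]
scene mallet_grip [([0.4522, -0.0314, 0.0254], 0.73)]
scene prong_near [([0.3861, 0.1085, 0.0122], 0.67), ([0.5436, -0.0428, 0.0221], 0.29)]
scene prong_far [([0.4015, 0.0814, 0.0087], 0.86), ([0.6045, -0.0038, 0.0261], 0.79)]
top mallet_head [([0.5426, -0.0483, 0.0273], 0.75), ([0.5556, 0.0055, 0.0238], 0.69), ([0.5913, 0.0642, 0.0132], 0.2)]
top prong_near [([0.5544, 0.004, 0.0258], 0.75)]
top prong_far [([0.6063, -0.0012, 0.0267], 0.79)]
top insert [([0.5909, 0.0685, 0.0106], 0.52), ([0.4604, -0.2658, -0.0055], 0.3)]
```

View pics/s4.png

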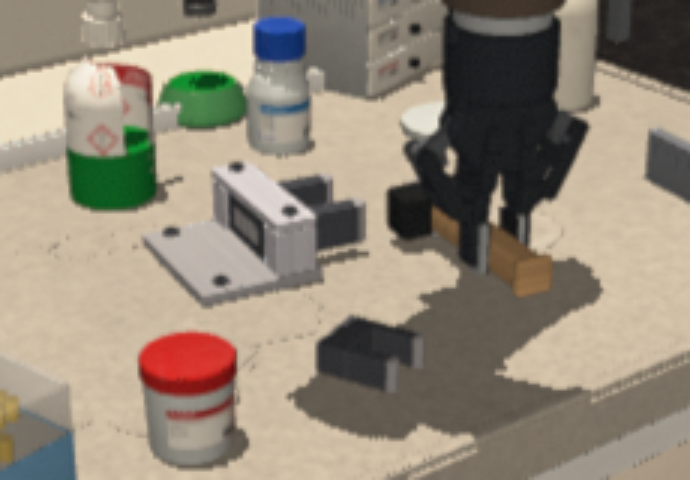

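The mallet is held level, with its head at (410,210) in the crop and about 20 mm behind the near prong at (345,225). Next is the first near tap, done slowly.

carry_out:
  increments:
    - [[0, 0, 0.008, 0, 0, 0, 0], [0, 0, 0.006, 0, 0, 0, 0], [0, 0, 0.002, 0, 0, 0, 0], [0, 0, 0.002, 0, 0, 0, 0], [0, 0, 0.001, 0, 0, 0, 0]]

```text
time: 11.65
eef_pos: [0.4649, -0.0133, 0.0238]
tool_rot: [0.08, 0.997, -0.0, -0.0]
force: [0.7, 0.3, -2.5]
width: 0.0208
grip_force: 59.8
```

carry_out:
  increments:
    - [[0, 0, 0.001, 0, 0, 0, 0], [0, 0, 0.001, 0, 0, 0, 0]]

```text
time: 11.85
eef_pos: [0.4652, -0.0116, 0.0238]
tool_rot: [0.08, 0.997, -0.0, -0.0]
force: [-0.7, 0.8, -1.9]
width: 0.021
grip_force: 59.8
```

carry_out:
  increments:
    - [[0, 0, 0.001, 0, 0, 0, 0], [0, 0, 0.001, 0, 0, 0, 0]]

```text
time: 12.05
eef_pos: [0.4652, -0.0099, 0.0238]
tool_rot: [0.08, 0.997, -0.0, -0.0]
force: [-0.3, -2.3, -0.4]
width: 0.0209
grip_force: 59.9
```

carry_out:
  increments:
    - [[0, 0, 0.001, 0, 0, 0, 0], [0, 0, 0.001, 0, 0, 0, 0]]

```text
time: 12.25
eef_pos: [0.4648, -0.0083, 0.0235]
tool_rot: [0.08, 0.997, -0.0, -0.001]
force: [-1.6, -2.7, -2.0]
width: 0.0207
grip_force: 59.9
```

carry_out:
  increments:
    - [[0, 0, 0.001, 0, 0, 0, 0], [0, 0, 0.001, 0, 0, 0, 0]]

```text
time: 12.45
eef_pos: [0.4654, -0.0061, 0.0236]
tool_rot: [0.08, 0.997, -0.0, -0.001]
force: [-1.4, -3.0, -2.0]
width: 0.0209
grip_force: 59.9
```

carry_out:
  increments:
    - [[0, 0, 0.001, 0, 0, 0, 0], [0, 0, 0.001, 0, 0, 0, 0]]

```text
time: 12.65
eef_pos: [0.465, -0.0048, 0.0235]
tool_rot: [0.081, 0.997, -0.001, -0.002]
force: [-2.3, -9.7, -0.5]
width: 0.0211
grip_force: 60.5
```

carry_out:
  increments:
    - [[0, 0, -0.008, 0, 0, 0, 0], [0, 0, -0.006, 0, 0, 0, 0], [0, -0.015, 0, 0, 0, 0, 0], [0, -0.02, 0, 0, 0, 0, 0], [0, -0.015, 0, 0, 0, 0, 0], [0, 0, 0.004, 0, 0, 0, 0], [0, 0, 0.001, 0, 0, 0, 0]]

```text
time: 13.35
eef_pos: [0.5146, -0.0202, 0.0237]
tool_rot: [0.08, 0.997, 0.0, 0.0]
force: [-0.0, 0.2, -2.9]
width: 0.0206
grip_force: 59.8
```

```bash
python3 - <<'E'
from h import *
look("top","insert","insert_front","mallet_head","prong_near","prong_far")
look("scene","mallet_head","prong_near","prong_far","insert_front")
plan([0.462,-0.126,0.03],-0.16)
E
```

```text
top insert [([0.4283, 0.1126, -0.0017], 0.55), ([0.5936, 0.0663, 0.0102], 0.46)]
top insert_front [([0.5972, 0.0829, 0.0276], 0.77), ([0.4417, 0.1145, 0.0099], 0.54)]
top mallet_head [([0.5982, -0.0322, 0.0237], 0.55)]
top prong_near [([0.3819, 0.108, 0.0161], 0.46)]
top prong_far [([0.6002, 0.0008, 0.0286], 0.51), ([0.4013, 0.0824, 0.0122], 0.44)]
scene mallet_head [([0.5993, -0.0308, 0.0261], 0.81)]
scene prong_near [([0.3848, 0.1082, 0.0104], 0.82), ([0.5539, 0.0133, 0.0207], 0.61)]
scene prong_far [([0.6018, -0.0014, 0.0285], 0.81), ([0.3995, 0.0792, 0.0093], 0.7), ([0.5964, -0.0316, 0.0155], 0.28)]
scene insert_front [([0.5913, 0.0884, 0.0292], 0.9), ([0.4441, 0.1141, 0.0075], 0.7)]
t 13.9 pos [ 0.5144 -0.0206  0.0239] F [ 0.5052  0.4415 -2.3363] w 0.021148581887110753 g 59.842379093170166
rot deg [0.0017 0.0027 0.0166] then shift mm [  34.8933 -112.3865   -6.1381]
```

carry_out:
  increments:
    - [[0, 0, 0.0015, 0, 0, 0, 0], [0, 0, 0.0015, 0, 0, 0, 0], [0, 0, 0.001, 0, 0, 0, 0]]

```text
time: 14.2
eef_pos: [0.5147, -0.0172, 0.0238]
tool_rot: [0.081, 0.997, -0.0, -0.001]
force: [0.1, -6.4, -0.7]
width: 0.0207
grip_force: 60.1
```

carry_out:
  increments:
    - [[0, 0, 0.001, 0, 0, 0, 0], [0, 0, 0.001, 0, 0, 0, 0], [0, 0, 0.001, 0, 0, 0, 0]]

```text
time: 14.5
eef_pos: [0.5155, -0.0138, 0.0238]
tool_rot: [0.08, 0.997, -0.0, -0.0]
force: [-0.0, -3.1, -1.3]
width: 0.0209
grip_force: 59.9
```

carry_out:
  increments:
    - [[0, 0, 0.001, 0, 0, 0, 0], [0, 0, 0.001, 0, 0, 0, 0], [0, 0, 0.001, 0, 0, 0, 0]]

```text
time: 14.8
eef_pos: [0.516, -0.0107, 0.0238]
tool_rot: [0.08, 0.997, -0.0, -0.0]
force: [0.2, -3.0, -1.8]
width: 0.0209
grip_force: 59.9
```

carry_out:
  increments:
    - [[0, 0, 0.001, 0, 0, 0, 0], [0, 0, 0.001, 0, 0, 0, 0]]

```text
time: 15.0
eef_pos: [0.5163, -0.0087, 0.0238]
tool_rot: [0.08, 0.997, -0.0, -0.0]
force: [0.3, -2.8, -2.0]
width: 0.0209
grip_force: 59.9
```

carry_out:
  increments:
    - [[0, 0, 0.001, 0, 0, 0, 0], [0, 0, 0.001, 0, 0, 0, 0]]

```text
time: 15.2
eef_pos: [0.5164, -0.0072, 0.0238]
tool_rot: [0.08, 0.997, -0.0, -0.0]
force: [0.4, -8.7, -2.7]
width: 0.021
grip_force: 60.2
```

carry_out:
  increments:
    - [[0, 0, 0.001, 0, 0, 0, 0], [0, 0, 0.001, 0, 0, 0, 0]]

```text
time: 15.4
eef_pos: [0.5161, -0.0062, 0.0237]
tool_rot: [0.082, 0.997, -0.001, -0.001]
force: [0.4, -12.0, -1.3]
width: 0.0211
grip_force: 60.9
```

carry_out:
  increments:
    - [[0, 0, -0.01, 0, 0, 0, 0], [0, 0, -0.01, 0, 0, 0, 0], [0, 0.015, 0, 0, 0, 0, 0], [0, 0.02, 0, 0, 0, 0, 0], [0, 0.0155, 0, 0, 0, 0, 0], [0, 0, 0.006, 0, 0, 0, 0], [0, 0, 0.002, 0, 0, 0, 0]]

```text
time: 16.1
eef_pos: [0.4664, -0.0079, 0.0243]
tool_rot: [0.079, 0.997, 0.0, 0.001]
force: [0.0, 0.4, -2.1]
width: 0.0206
grip_force: 59.8
```

```bash
python3 - <<'E'
from h import *
look("top","insert_front","mallet_head","prong_near","prong_far")
look("scene","mallet_head","prong_near","prong_far","insert_front")
plan([0.462,-0.126,0.03],-0.16)
E
```

```text
top insert_front [([0.5944, 0.0883, 0.0249], 0.71)]
top mallet_head [([0.5466, -0.0223, 0.0258], 0.7), ([0.5983, 0.1317, 0.0262], 0.69)]
top prong_near [([0.5588, 0.0115, 0.0252], 0.66), ([0.5903, 0.0903, 0.0252], 0.49)]
top prong_far [([0.6133, 0.0095, 0.0258], 0.68)]
scene mallet_head [([0.5478, -0.0202, 0.0263], 0.74), ([0.5923, 0.0732, 0.0116], 0.35)]
scene prong_near [([0.3832, 0.1094, 0.0089], 0.69), ([0.5616, 0.0172, 0.0218], 0.6)]
scene prong_far [([0.3953, 0.0773, 0.0087], 0.68)]
scene insert_front [([0.591, 0.0946, 0.0287], 0.76)]
t 16.6 pos [ 0.4653 -0.0087  0.0237] F [ 0.3274  0.3083 -1.811 ] w 0.020736410251048804 g 59.827773571014404
rot deg [-0.0025 -0.0069 -0.0016] then shift mm [ -15.4592 -116.278    -6.2815]
```

carry_out:
  increments:
    - [[0, 0, 0.001, 0, 0, 0, 0], [0, 0, 0.001, 0, 0, 0, 0], [0, 0, 0.001, 0, 0, 0, 0], [0, 0, 0.001, 0, 0, 0, 0]]

```text
time: 17.0
eef_pos: [0.4659, -0.0046, 0.0238]
tool_rot: [0.08, 0.997, -0.0, 0.0]
force: [0.7, -0.7, -1.8]
width: 0.021
grip_force: 59.8
```

carry_out:
  increments:
    - [[0, 0, 0.001, 0, 0, 0, 0], [0, 0, 0.001, 0, 0, 0, 0], [0, 0, 0.001, 0, 0, 0, 0]]

```text
time: 17.3
eef_pos: [0.4655, -0.0022, 0.0237]
tool_rot: [0.08, 0.997, -0.0, -0.001]
force: [-1.2, -3.3, -1.5]
width: 0.0209
grip_force: 60.0
```

carry_out:
  increments:
    - [[0, 0, 0.001, 0, 0, 0, 0], [0, 0, 0.001, 0, 0, 0, 0], [0, 0, 0.001, 0, 0, 0, 0], [0, 0, 0.001, 0, 0, 0, 0]]

```text
time: 17.7
eef_pos: [0.4667, 0.0022, 0.0237]
tool_rot: [0.08, 0.997, -0.0, -0.0]
force: [-1.3, -3.0, -2.0]
width: 0.0209
grip_force: 59.9
```

carry_out:
  increments:
    - [[0, 0, 0.001, 0, 0, 0, 0], [0, 0, 0.001, 0, 0, 0, 0], [0, 0, 0.001, 0, 0, 0, 0]]

```text
time: 18.0
eef_pos: [0.4673, 0.0052, 0.0238]
tool_rot: [0.08, 0.997, -0.0, -0.0]
force: [-1.6, -3.2, -2.5]
width: 0.021
grip_force: 59.9
```

carry_out:
  increments:
    - [[0, 0, 0.001, 0, 0, 0, 0], [0, 0, 0.001, 0, 0, 0, 0]]

```text
time: 18.2
eef_pos: [0.4676, 0.0071, 0.0238]
tool_rot: [0.08, 0.997, -0.0, -0.0]
force: [-1.3, -4.8, -2.2]
width: 0.0214
grip_force: 60.0
```

carry_out:
  increments:
    - [[0, 0, 0.001, 0, 0, 0, 0], [0, 0, 0.001, 0, 0, 0, 0]]

```text
time: 18.4
eef_pos: [0.4673, 0.0082, 0.0237]
tool_rot: [0.081, 0.997, -0.001, -0.001]
force: [-0.2, -10.0, -0.4]
width: 0.0213
grip_force: 60.5
```

carry_out:
  increments:
    - [[0, 0, -0.01, 0, 0, 0, 0], [0, 0, -0.01, 0, 0, 0, 0], [0, -0.015, 0, 0, 0, 0, 0], [0, -0.02, 0, 0, 0, 0, 0], [0, -0.015, 0, 0, 0, 0, 0], [0, 0, 0.006, 0, 0, 0, 0], [0, 0, 0.002, 0, 0, 0, 0]]

```text
time: 19.1
eef_pos: [0.5157, -0.0104, 0.0237]
tool_rot: [0.08, 0.997, 0.0, 0.0]
force: [-0.5, -0.0, -2.9]
width: 0.0211
grip_force: 59.8
```

```bash
python3 - <<'E'
from h import *
look("top","insert_front","mallet_head","prong_near","prong_far")
look("scene","mallet_head","prong_near","prong_far","insert_front")
plan([0.462,-0.126,0.03],-0.16)
E
```

```text
top insert_front [([0.444, 0.1164, 0.0117], 0.74), ([0.5986, 0.0965, 0.0273], 0.63)]
top mallet_head [([0.5995, -0.0237, 0.0252], 0.7)]
top prong_near [([0.3859, 0.1078, 0.0107], 0.72)]
top prong_far [([0.4019, 0.0803, 0.0115], 0.75), ([0.7632, -0.0594, -0.001], 0.54), ([0.6048, 0.0137, 0.0277], 0.5)]
scene mallet_head [([0.5988, -0.0225, 0.0252], 0.69)]
scene prong_near [([0.3839, 0.1096, 0.0105], 0.73), ([0.5558, 0.0238, 0.021], 0.67)]
scene prong_far [([0.3993, 0.0777, 0.0105], 0.96), ([0.6053, 0.013, 0.0276], 0.88)]
scene insert_front [([0.5956, 0.1027, 0.0273], 0.69)]
t 19.6 pos [ 0.5154 -0.0106  0.0239] F [-0.8566  0.2451 -2.722 ] w 0.02101951905463714 g 59.8392391204834
rot deg [0.0032 0.0032 0.019 ] then shift mm [  34.3401 -122.3889   -6.1131]
```

carry_out:
  increments:
    - [[0, 0, 0.0015, 0, 0, 0, 0], [0, 0, 0.0015, 0, 0, 0, 0], [0, 0, 0.001, 0, 0, 0, 0], [0, 0, 0.001, 0, 0, 0, 0], [0, 0, 0.001, 0, 0, 0, 0]]

```text
time: 20.1
eef_pos: [0.5165, -0.0046, 0.0238]
tool_rot: [0.08, 0.997, 0.0, -0.0]
force: [0.0, -0.1, -0.9]
width: 0.0206
grip_force: 59.8
```

carry_out:
  increments:
    - [[0, 0, 0.001, 0, 0, 0, 0], [0, 0, 0.001, 0, 0, 0, 0], [0, 0, 0.001, 0, 0, 0, 0], [0, 0, 0.001, 0, 0, 0, 0]]

```text
time: 20.5
eef_pos: [0.517, -0.001, 0.0237]
tool_rot: [0.08, 0.997, -0.0, -0.0]
force: [0.1, -4.0, -2.3]
width: 0.021
grip_force: 59.9
```

carry_out:
  increments:
    - [[0, 0, 0.001, 0, 0, 0, 0], [0, 0, 0.001, 0, 0, 0, 0], [0, 0, 0.001, 0, 0, 0, 0]]

```text
time: 20.8
eef_pos: [0.5176, 0.0023, 0.0238]
tool_rot: [0.08, 0.997, 0.0, 0.0]
force: [1.0, -3.2, -1.8]
width: 0.021
grip_force: 59.9
```

carry_out:
  increments:
    - [[0, 0, 0.001, 0, 0, 0, 0], [0, 0, 0.001, 0, 0, 0, 0]]

```text
time: 21.0
eef_pos: [0.5179, 0.0043, 0.0238]
tool_rot: [0.08, 0.997, 0.0, 0.0]
force: [1.0, -2.2, -1.4]
width: 0.021
grip_force: 59.9
```

carry_out:
  increments:
    - [[0, 0, 0.001, 0, 0, 0, 0], [0, 0, 0.001, 0, 0, 0, 0]]

```text
time: 21.2
eef_pos: [0.5183, 0.0062, 0.0238]
tool_rot: [0.08, 0.997, 0.0, 0.0]
force: [0.6, -3.1, -2.4]
width: 0.0209
grip_force: 59.9
```

carry_out:
  increments:
    - [[0, 0, 0.001, 0, 0, 0, 0], [0, 0, 0.001, 0, 0, 0, 0]]

```text
time: 21.4
eef_pos: [0.5182, 0.0077, 0.0238]
tool_rot: [0.08, 0.997, -0.0, -0.0]
force: [0.9, -7.1, -2.0]
width: 0.0207
grip_force: 60.2
```

carry_out:
  increments:
    - [[0, 0, 0.001, 0, 0, 0, 0], [0, 0, 0.001, 0, 0, 0, 0]]

```text
time: 21.6
eef_pos: [0.5179, 0.0087, 0.0237]
tool_rot: [0.082, 0.997, -0.001, -0.001]
force: [0.5, -12.1, -0.3]
width: 0.0211
grip_force: 60.8
```

carry_out:
  increments:
    - [[0, 0, -0.01, 0, 0, 0, 0], [0, 0, -0.01, 0, 0, 0, 0], [0, 0.015, 0, 0, 0, 0, 0], [0, 0.02, 0, 0, 0, 0, 0], [0, 0.0125, 0, 0, 0, 0, 0], [0, 0, 0.006, 0, 0, 0, 0], [0, 0, 0.002, 0, 0, 0, 0]]

```text
time: 22.3
eef_pos: [0.4713, 0.0065, 0.0243]
tool_rot: [0.079, 0.997, 0.0, 0.001]
force: [1.5, 0.1, -2.5]
width: 0.0211
grip_force: 59.8
```

```bash
python3 - <<'E'
from h import *
look("top","insert_front","mallet_head","prong_near","prong_far")
look("scene","mallet_head","prong_near","prong_far","insert_front")
plan([0.462,-0.126,0.03],-0.16)
E
```

```text
top insert_front [([0.5971, 0.1058, 0.0254], 0.67)]
top mallet_head [([0.5545, -0.0057, 0.0268], 0.81), ([0.5622, 0.0291, 0.0227], 0.25)]
top prong_near [([0.5582, 0.0279, 0.0223], 0.98)]
top prong_far [([0.6113, 0.0224, 0.0233], 0.93)]
scene mallet_head []
scene prong_near [([0.5625, 0.0295, 0.025], 0.97), ([0.3854, 0.1083, 0.0102], 0.56), ([0.6125, 0.0234, 0.0269], 0.52)]
scene prong_far [([0.6148, 0.0214, 0.028], 0.76), ([0.4018, 0.0766, 0.0085], 0.61)]
scene insert_front [([0.5913, 0.1075, 0.0258], 0.82), ([0.4434, 0.1156, 0.0098], 0.69)]
t 22.8 pos [0.4701 0.0056 0.0237] F [-0.0136  0.8961 -2.5038] w 0.020773376049028756 g 59.82824921607971
rot deg [-0.0049 -0.0097 -0.0007] then shift mm [ -12.9931 -131.2438   -6.2795]
```

carry_out:
  increments:
    - [[0, 0, 0.001, 0, 0, 0, 0], [0, 0, 0.001, 0, 0, 0, 0], [0, 0, 0.001, 0, 0, 0, 0], [0, 0, 0.001, 0, 0, 0, 0], [0, 0, 0.001, 0, 0, 0, 0]]

```text
time: 23.3
eef_pos: [0.4709, 0.0108, 0.0238]
tool_rot: [0.08, 0.997, 0.0, 0.0]
force: [-0.2, 0.6, -1.9]
width: 0.0213
grip_force: 59.8
```

carry_out:
  increments:
    - [[0, 0, 0.001, 0, 0, 0, 0], [0, 0, 0.001, 0, 0, 0, 0], [0, 0, 0.001, 0, 0, 0, 0], [0, 0, 0.001, 0, 0, 0, 0]]

```text
time: 23.7
eef_pos: [0.4705, 0.0142, 0.0235]
tool_rot: [0.08, 0.997, -0.0, -0.001]
force: [-1.5, -2.9, -2.0]
width: 0.0206
grip_force: 59.9
```

carry_out:
  increments:
    - [[0, 0, 0.001, 0, 0, 0, 0], [0, 0, 0.001, 0, 0, 0, 0], [0, 0, 0.001, 0, 0, 0, 0], [0, 0, 0.001, 0, 0, 0, 0]]

```text
time: 24.1
eef_pos: [0.4721, 0.0187, 0.0238]
tool_rot: [0.08, 0.997, -0.0, -0.0]
force: [-1.5, -2.7, -2.7]
width: 0.0212
grip_force: 59.9
```

carry_out:
  increments:
    - [[0, 0, 0.001, 0, 0, 0, 0], [0, 0, 0.001, 0, 0, 0, 0], [0, 0, 0.001, 0, 0, 0, 0]]

```text
time: 24.4
eef_pos: [0.4724, 0.0215, 0.0238]
tool_rot: [0.08, 0.997, -0.0, -0.0]
force: [-1.5, -3.8, -1.5]
width: 0.0214
grip_force: 59.9
```

carry_out:
  increments:
    - [[0, 0, 0.001, 0, 0, 0, 0], [0, 0, 0.001, 0, 0, 0, 0]]

```text
time: 24.6
eef_pos: [0.4729, 0.0236, 0.0238]
tool_rot: [0.08, 0.997, -0.0, -0.0]
force: [-1.2, -3.4, -2.0]
width: 0.0208
grip_force: 59.9
```

carry_out:
  increments:
    - [[0, 0, -0.01, 0, 0, 0, 0], [0, 0, -0.01, 0, 0, 0, 0], [0, -0.015, 0, 0, 0, 0, 0], [0, -0.02, 0, 0, 0, 0, 0], [0, -0.0115, 0, 0, 0, 0, 0], [0, 0, 0.006, 0, 0, 0, 0], [0, 0, 0.002, 0, 0, 0, 0]]

```text
time: 25.3
eef_pos: [0.5167, 0.0045, 0.0236]
tool_rot: [0.08, 0.997, 0.0, -0.0]
force: [-0.5, 0.6, -1.6]
width: 0.0209
grip_force: 59.8
```

```bash
python3 - <<'E'
from h import *
look("top","insert_front","mallet_head","prong_far","mould")
look("scene","insert","prong_near","prong_far","insert_front")
plan([0.462,-0.126,0.03],-0.16)
E
```

```text
top insert_front [([0.6015, 0.1172, 0.0258], 0.85), ([0.4453, 0.1155, 0.0131], 0.63)]
top mallet_head [([0.5981, -0.0106, 0.0264], 0.72)]
top prong_far [([0.4007, 0.0804, 0.014], 0.66), ([0.6091, 0.035, 0.0275], 0.6)]
top mould [([0.591, 0.0717, -0.0044], 0.63)]
scene insert [([0.4318, 0.1148, -0.0031], 0.81), ([0.5943, 0.1003, 0.0133], 0.75)]
scene prong_near [([0.5594, 0.0442, 0.0202], 0.9), ([0.3859, 0.1077, 0.0077], 0.55), ([0.7564, -0.0622, -0.0019], 0.18)]
scene prong_far [([0.611, 0.0276, 0.0273], 0.65), ([0.4005, 0.078, 0.0107], 0.65)]
scene insert_front [([0.4452, 0.1152, 0.0078], 0.87), ([0.5976, 0.1172, 0.0305], 0.56)]
t 25.8 pos [0.5168 0.0043 0.0239] F [ 0.3166 -0.3832 -1.747 ] w 0.021149533850787924 g 59.82561528682709
rot deg [ 0.0013 -0.0019  0.0148] then shift mm [  33.3292 -137.371    -6.1448]
```

The front is now about 33 mm out. I'll back away and lay the mallet on the open worktop.

carry_out:
  increments:
    - [[0, 0, -0.015, 0, 0, 0, 0], [0, 0.005, -0.03, 0, 0, 0, 0], [0, 0.01, -0.03, 0, 0, 0, 0], [0, 0.01, -0.03, 0, 0, 0, 0], [0, 0.008, -0.02, 0, 0, 0, 0], [0, 0, -0.01, 0.002, 0, 0, 0], [0, 0, 0, 0.004, 0, 0, 0], [0, 0, 0, 0.002, 0, 0, 0], [0, 0, 0, 0.001, 0, 0, 0], [0, 0, 0, 0.0005, 0, 0, 0], [0, 0, 0, 0, 0, 0, 0]]

```text
time: 26.9
eef_pos: [0.4634, -0.1234, 0.0148]
tool_rot: [0.079, 0.997, -0.0, 0.0]
force: [-2.0, -1.4, 3.6]
width: 0.0208
grip_force: 60.7
```

carry_out:
  increments:
    - [[0.03, 0, 0, 0, 0, 0, 0], [0.05, 0, 0, 0, 0, 0, 0], [0.06, 0, 0, 0, 0, 0, 0], [0.06, 0, 0, 0, 0, 0, 0], [0.06, 0, 0, -0.01, 0, 0, 0], [0.06, 0, 0, -0.03, 0, 0, 0], [0.06, 0, 0, -0.04, 0, 0, 0], [0.06, 0, 0, -0.04, 0, 0, 0], [0.06, 0.03, 0, -0.03, 0, 0, 0], [0.06, 0, 0, 0, 0, 0, 0]]

```text
time: 27.9
eef_pos: [0.433, -0.1188, 0.169]
tool_rot: [0.08, 0.997, 0.001, 0.004]
force: [1.0, -0.0, -0.5]
width: 0.0603
grip_force: 0.0
```

```bash
python3 - <<'E'
from h import *
look("top","insert_front","mallet_head","mallet_grip","prong_near","prong_far","insert")
p,d=look("scene","mallet_head","insert","insert_front"); cv2.imwrite("pics/s9.png",cv2.resize(p[150:310,170:400,::-1],None,fx=3,fy=3))
plan([0.462,-0.126,0.03],-0.16)
E
```

```text
top insert_front [([0.6029, 0.1128, 0.0253], 0.8), ([0.4424, 0.1151, 0.011], 0.61)]
top mallet_head [([0.5486, -0.1376, 0.0185], 0.91)]
top mallet_grip [([0.4576, -0.1216, 0.0099], 0.63)]
top prong_near [([0.559, 0.0404, 0.0252], 0.95)]
top prong_far [([0.4619, -0.1195, 0.013], 0.72), ([0.609, 0.035, 0.0253], 0.55)]
top insert [([0.5996, 0.0987, 0.0106], 0.65), ([0.4285, 0.113, -0.0009], 0.39)]
scene mallet_head [([0.547, -0.1328, 0.0147], 0.93)]
scene insert [([0.6009, 0.0963, 0.0148], 0.85), ([0.4353, 0.1168, -0.0007], 0.61)]
scene insert_front [([0.601, 0.1187, 0.0281], 0.8), ([0.4477, 0.1165, 0.0117], 0.8)]
t 28.45 pos [ 0.4332 -0.119   0.1636] F [ 0.147  -0.3717 -0.7422] w 0.05978642525579793 g 0.0
rot deg [-0.0235 -0.0861  0.0085] then shift mm [-29.5141  -2.3144 133.6465]
```

View pics/s9.png

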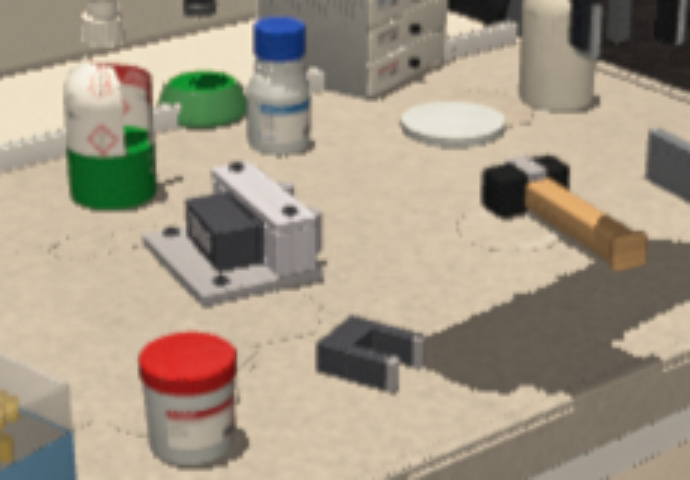

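The insert front (225,230) stands well out of the mould and is level. The mallet lies flat and clear at (560,205), and the bystanders haven't moved.

```bash
python3 -c "
from cell import sign_off; print(sign_off())"
```

```text
the job is handed in; nothing more can be done
None
```

The job is handed in, with no verdict returned: the insert's front stands about 33 mm out by camera estimate (23 to 60 mm allowed), rocked loose by near, far, near, far, near taps, and the mallet lies flat and clear on the worktop.

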